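Raise the sampler's counterweighted guard and slide the tube rack home

ROBOT

A 6-joint arm with a two-finger parallel gripper is mounted at the origin on the work surface. World frame = base frame: x ahead of the robot, y to its left, z up, the work surface at z = 0. Lengths are in m, angles in rad, forces in N, time in s.
With the tool pointing down it reaches from about 0.25 to 0.775 m from the base axis. Payload 4 kg.
Tool frame: the origin (TCP) lies midway between the tips of the shut fingers; the grasp point (between the pads) lies 19 mm behind it; z points along the fingers, y is the direction in which the jaws open and shut (so a half turn about z gives the same grasp; the last joint's range is limited). The gripper opens to 94 mm and grips with 3 to 60 N. Pads are 16 mm wide; open, the fingers measure 119 mm over their backs; the gripper's body (75 mm by 177 mm) begins 78 mm behind the grasp point.
Start: joints at [1.139, 0.087, 1.371, -0, 1.684, -0.103], TCP at [0.178, 0.521, 0.182] pointing down, gripper open.
Joint ranges: [-3.1, 3.1], [-0.76, 2.03], [0.27, 2.55], [-1.08, 4.22], [0.17, 2.65], [-2.57, 2.57]. Speed limits (rad/s): [2.79, 2.79, 3.14, 3.14, 3.14, 3.14].

INTERFACE

Orientations are given as [roll, pitch, yaw] about the fixed x, y, z axes, in that order (R = Rz(yaw) Ry(pitch) Rx(roll)).
In Python, from bench import robot gives the robot as it stands.
- The arm moves only by the tool drive_tool, never from a script. Its argument "series" is a list that holds one entry, the list of rows, each a list of 7 numbers: the turn, a rotation vector about the tool's x, y, z in rad, then the shift along the tool's x, y, z in cm, then the opening in per cent of the stroke, from 0 (shut) to 100 (fully open). In form: [[[rx, ry, rz, tx, ty, tz, fingers], ...]]. A call has 1 to 20 rows; each row is the pose to reach, as a shift and turn from the pose measured when the call began, along the tool's axes at that moment; what a row does not reach only later rows make up. A row lasts 1/10 s, in which the tool goes at most 50 mm and 8.59 degrees, less where a joint would pass 70% of its speed; a pose out of reach is approached as far as the arm can. A call with a gripper value outside its range is refused whole. The fingers move at their own pace and stop on an object; the grip force is fixed at half the most. Time passes only in rows, so rows that repeat a pose let the fingers close. It gives the time, the measured TCP pose, the force and the opening at its end, in the units of the state.
- robot.get_obs(): the state, without advancing time (a new reading comes with each control period).
- robot.snapshot(name): name is "scene" or "top" or "wrist"; returns a dict with "img" (400x640x3 uint8, blue, green, red), "depth" (400x640 float32, m along the optical axis (not along the pixel's ray), 0 where there is no reading), "vertical_fov" (degrees; the focal length in pixels is half the picture's height over the tangent of half this angle, whatever the lens; pixels are square), "cx", "cy" (the principal point, pixels), "rvec" (rotation vector, rad) and "tvec" (3), from world to camera coordinates, as OpenCV has them. Camera axes: x right, y down, z forward; pixel columns grow to the right and rows downward; lengths in m; the calibration is good to about 2 mm. A picture is of the moment at which its call begins.
- robot.close_job(): hands the job in, once; it reports no verdict.
The state is a dict: "time": time; "joint_positions": joint angles; "qvel": joint speeds; "joint_torque": joint torques, N m; "tool_pos": TCP position; "ee_rot": TCP orientation; "wrist_force": force on the tool from outside, world axes, zero at the start; "wrist_torque": the same for the moment, N m; "width": finger opening in m.
Only numpy, scipy, OpenCV 4.12 (cv2) and the standard library are available. Lean on these libraries where they do the work, as an engineer would, in place of code of your own. Each camera call takes 0.05 s, during which the arm holds its last target.

TASK

Load the waiting tubes into the rack sampler: push its hinged clear guard up past its balance point, so that it swings fully open and stays up by itself, then push the rack that holds tubes along its lane until it is fully home against the stop at the back. Only push, pick nothing up, and leave the empty rack, the rack already inside and everything else on the bench where they are.

Things in the scene. Friction and masses are not known exactly. Their poses are not given: they have to be found in the camera images.
- sampler: Rack sampler, fixed white instrument, plinth 390 x 280 mm (x -200 to 190). Origin: underneath, on the bench; x runs along the lanes from the loading end by the robot to the back, y left, z up; turned up to 0.2 rad. Deck 30 mm above the bench. Three straight lanes at y = -68, 0, 68 mm, 27.5 mm wide between guide strips 10 mm high. Side walls 60 mm high at y = +-131 from x = -50.
- stop (a point): Foot of the stop's face on the deck, middle lane: x = 70, y = 0, z = 30 mm of the sampler. The stop is a steel strip 45 mm high across all three lanes; a rack is home when its far end meets it. Above and behind it a probe beam from x = 85, z = 85 to 115, with a small probe head over the middle lane only (x = 49 to 85, z = 121 to 141).
- hinge (a point): Middle of the guard's hinge axis: x = 60, y = 0, z = 90 mm of the sampler. The axis runs along the sampler's y, between the side posts (y = +-131, 115 mm high). On each side a crank carries a steel counterweight block, 30 x 20 x 26 mm, 44 mm behind and 18 mm above the axis when the guard is shut; it swings back and down as the guard opens.
- guard (a joint): Guard angle, rad: 0 shut, 1.5 open on its stop; growing, the front swings up and back over the hinge. Clear hood in an aluminium frame, 236 mm wide: shut, its top is at z = 209 mm, its upright front at x = -57, from the top down to z = 55, so it bars all lanes. Below about 0.6 rad it falls shut; past 0.7 it falls open by itself, damped, and stays. Starts shut.
- guard_lip (a point): Middle of the lower front edge of the guard's black grip lip: a shelf 130 mm wide (y), 10 thick, standing out 34 mm from the top of the guard's front, free in front and below. Shut: x = -91, y = 0, z = 202 mm of the sampler. Moves with the guard in an arc of 188 mm about the hinge, first up and back at some 53 degrees, then level. Pushing so takes 2 to 4 N.
- rack_full: The rack to load: grey, 100 mm long (its x, along the lane), 24 wide, 50 high, a push tab 60 high at its near end, then a row of five open white-labelled 13 mm tubes, tops 85 mm above its underside. Origin: centre of its underside. About 0.16 kg, slides freely. Waits in one of the outer lanes in front of the guard; home, its origin is at x = 20 mm of the sampler.
- rack_empty: The same grey rack without tubes, 100 x 24 x 50 mm, with its tab, waiting in the other outer lane. Origin: centre of its underside. Stays where it is.
- rack_inside: A third rack with five tubes, already home in the middle lane under the guard. Origin: centre of its underside. Stays where it is.
- beaker: Empty glass beaker, 68 mm wide, 90 high, standing to the left of the sampler. Origin: centre of its underside.
- petri: Covered dish, 91 mm wide, 16 high, to the right of the sampler. Origin: centre of its underside.
- bottle: Amber reagent bottle with a blue cap, 70 mm wide, 150 high. Origin: centre of its underside.
- tube_stand: Pale blue perforated tube stand, 105 x 200 x 60 mm, with six tubes up to 110 mm high. Origin: centre of its underside.

How it is judged:
On the way, in this order (a step that is already met when the one before it is completed fails the run):
1. the guard stands fully open (value of joint guard above 1.4 rad), for 0.3 s.
2. the rack with tubes is home against the stop, under the open guard (value of joint guard above 1.4 rad and x of rack_full in the frame of sampler between 0.0155 and 0.0235 m and z of rack_full in the frame of sampler between 0.026 and 0.034 m and (y of rack_full in the frame of sampler between -0.073 and -0.063 m or y of rack_full in the frame of sampler between 0.063 and 0.073 m) and angle between rack_full's own z axis and vertical below 0.06 rad), for 0.2 s.
At the end, for the whole second after the job is handed in: The guard stands at rest fully open (joint above 1.4 rad) with nothing holding it; the rack with tubes stands upright in its lane, at rest, its far end within about 4 mm of the stop; the other racks and the bystanders have not been moved (all of step 2 and velocity of joint guard between -0.05 and 0.05 rad/s and linear speed of rack_full below 0.01 m/s and x of rack_inside in the frame of sampler above 0.005 m); the robot touches nothing.
It fails at once if the rack with tubes is lifted off the deck or tipped (z of rack_full in the frame of sampler above 0.042 m or angle between rack_full's own z axis and vertical above 0.25 rad).
It fails at once if the empty rack or the rack already inside is moved (distance of any of rack_empty, rack_inside from where it was at the start of the episode above 0.015 m).
It fails at once if something else on the bench is moved (distance of any of beaker, petri, bottle, tube_stand from where it was at the start of the episode above 0.03 m).
It also fails if it takes over 51 s, if anything falls off the work surface, if the arm or the gripper's body presses on something with over 40 N, if the wrist force passes 120 N, or if a joint passes its speed limit or range.

## Working session

There is one attempt and no reset: what is moved stays moved. The work goes in short steps, Python scripts to look and compute and a tool call to move; the robot and the scene stay as the last step left them, time stands still between calls to the robot, and variables do not carry over. Pictures are saved under pics/ and viewed, and the job is handed in when it is done.

Besides the shell and the picture viewer there is one more tool, called by a JSON object that holds its "name" and its "arguments". drive_tool: Moves the arm, as the interface text tells. Its arguments: {"type":"object","properties":{"series":{"type":"array","items":{"type":"array","items":{"type":"array","items":{"type":"number"}}}}},"required":["series"]}

```bash
mkdir -p pics; ls; python3 - <<'E'
from bench import robot
import cv2,numpy as np
print(robot.get_obs())
for n in ["scene","top","wrist"]:
    s=robot.snapshot(n); cv2.imwrite(f"pics/{n}0.png",s["img"]); np.savez(f"pics/{n}0.npz",**{k:v for k,v in s.items()})
    print(n,s["vertical_fov"],s["cx"],s["cy"],s["rvec"],s["tvec"],(s["depth"]>0).mean())
E
```

```text
pics
{'time': 0.0, 'joint_positions': array([ 1.13892513e+00,  8.79332951e-02,  1.37227369e+00, -2.03726849e-05,
        1.68359493e+00, -1.03100408e-01]), 'qvel': array([-0.00185452, -0.00059209, -0.00033843, -0.00047498,  0.00015225,
       -0.00211826]), 'joint_torque': array([-8.44038223e-04, -3.40204668e+01, -3.02415490e+01,  7.15673924e-02,
        3.34680732e-02, -1.52638754e-04]), 'tool_pos': array([0.17733843, 0.51997969, 0.18120625]), 'ee_rot': array([-3.13939303e+00, -2.07232299e-04,  2.81281936e+00]), 'wrist_force': array([-0.473526  , -0.01960137, -0.61534072]), 'wrist_torque': array([-0.00222171, -0.02833735,  0.00242668]), 'width': 0.09390915794826916}
scene 47.553361750023456 318.62504827930746 198.39991392881436 [ 0.70942543  2.58755179 -1.13217511] [ 0.50309084 -0.09951893  1.65298548] 0.99448046875
top 43.55001272581019 324.0190183794019 198.53439723180173 [ 2.10633174 -2.12476035  0.19005109] [0.01709951 0.60861891 1.78550449] 0.99582421875
wrist 61.419782674912 322.98407459944514 202.33110856483918 [-2.38747931 -1.70774784 -0.20755762] [-0.54993226 -0.02457843  0.38989758] 0.99596484375
```

View pics/scene0.png

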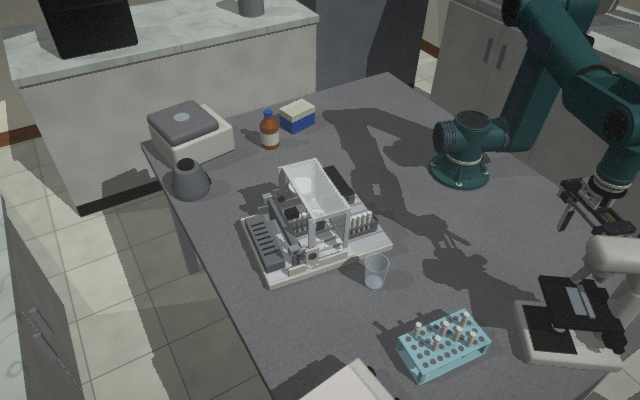

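View pics/top0.png

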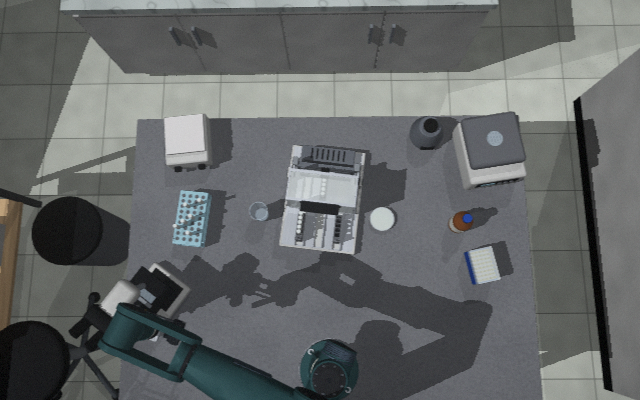

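View pics/wrist0.png

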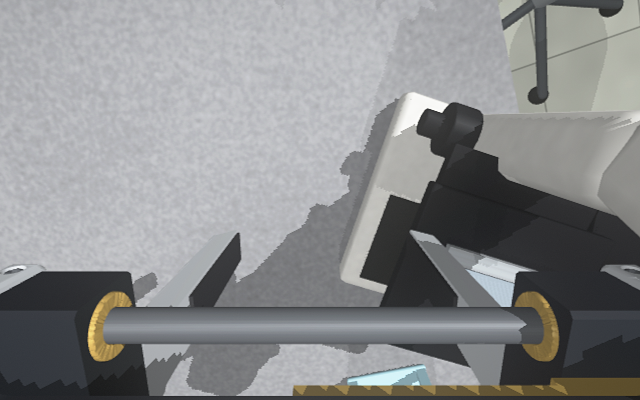

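The top view shows the sampler at about (325,200), with its loading end at the bottom, towards the robot. The white-labelled tubes seem to be in the left lane near (300,225). I'll zoom in to check.

```bash
python3 - <<'E'
import cv2
a=cv2.imread("pics/top0.png")[135:265,265:405]; cv2.imwrite("pics/z0.png",cv2.resize(a,None,fx=4.6,fy=4.6,interpolation=cv2.INTER_CUBIC))
a=cv2.imread("pics/scene0.png")[150:300,225:405]; cv2.imwrite("pics/z1.png",cv2.resize(a,None,fx=4,fy=4,interpolation=cv2.INTER_CUBIC))
E
```

```text
(no output)
```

View pics/z0.png

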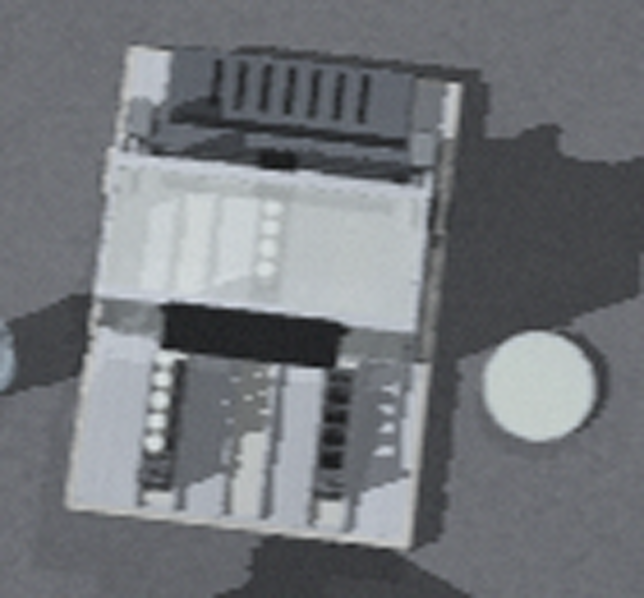

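View pics/z1.png

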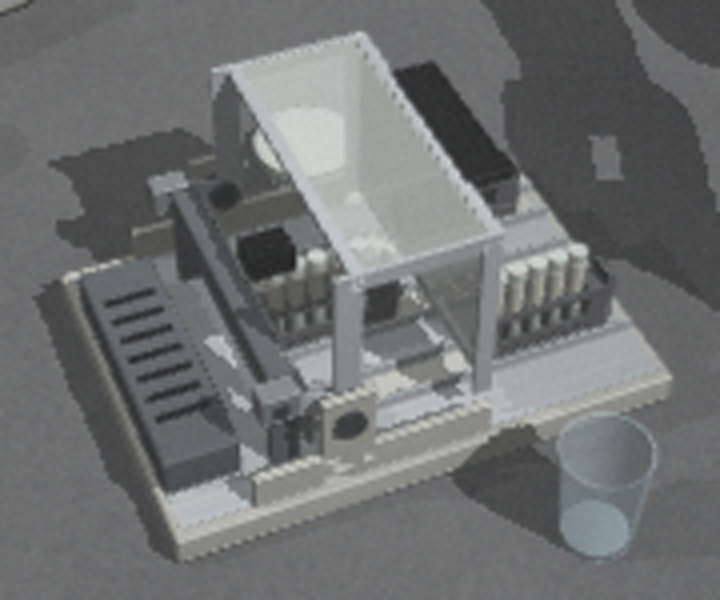

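The tubes are in the left lane (y=+68). The black lip is at zoom (250,335), and the plinth corners are at zoom (68,508), (410,548), (460,85) and (128,45). Next I'll compute the sampler pose.

```bash
cat > h.py <<'E'
import numpy as np,cv2
def cam(s):
    f=200/np.tan(np.radians(float(s["vertical_fov"]))/2)
    K=np.array([[f,0,float(s["cx"])],[0,f,float(s["cy"])],[0,0,1]])
    R=cv2.Rodrigues(np.array(s["rvec"],float))[0]; return K,R,np.array(s["tvec"],float).ravel()
def cast(s,uv,z):
    K,R,t=cam(s); uv=np.atleast_2d(uv).astype(float)
    d=(R.T@np.linalg.inv(K)@np.c_[uv,np.ones(len(uv))].T).T; c=-R.T@t
    return c+d*((z-c[2])/d[:,2])[:,None]
def proj(s,P):
    K,R,t=cam(s); p=(K@(R@np.atleast_2d(P).T+t[:,None])).T; return p[:,:2]/p[:,2:]
E
python3 - <<'E'
from h import *
s=np.load("pics/top0.npz"); 
z=np.array([[68,508],[410,548],[460,85],[128,45]]); uv=(z+.5)/4.6-.5+[265,135]
P=cast(s,uv,.03)[:,:2]; M=np.array([[-.2,.14],[-.2,-.14],[.19,-.14],[.19,.14]])
Mc=M-M.mean(0);Pc=P-P.mean(0)
H=Mc.T@Pc; a=np.arctan2(H[0,1]-H[1,0],H[0,0]+H[1,1]); R=np.array([[np.cos(a),-np.sin(a)],[np.sin(a),np.cos(a)]])
o=P.mean(0)-R@M.mean(0); print("yaw",a,"o",o,"\nres mm",(P-(M@R.T+o))*1000)
# lip
g=s["img"].max(2); m=np.zeros_like(g); m[195:220,290:345]=(g[195:220,290:345]<30)
n,l,st,ce=cv2.connectedComponentsWithStats(m); k=1+st[1:,4].argmax(); print(st[k])
ys,xs=np.nonzero(l==k); r=cv2.minAreaRect(np.c_[xs,ys].astype(np.float32)); print(r)
b=cv2.boxPoints(r); W=cast(s,b,.212)[:,:2]; print("lip box in sampler mm",((W-o)@R)*1000)
# depth check for lip & rack tab
K,Rc,t=cam(s)
def pt(u,v):
    d=s["depth"][v,u]; return Rc.T@(d*np.linalg.inv(K)@[u,v,1]-t)
print("lip depth pt",pt(320,208))
for u,v in [(299,237),(299,231),(300,227),(337,240),(297,245),(320,245)]: 
    p=pt(u,v); print(u,v,p, ((p[:2]-o)@R)*1000, s["img"][v,u])
E
```

```text
yaw -0.12553130116379613 o [0.62099503 0.01693517] 
res mm [[ 1.51590191 -3.25296449]
 [ 2.3407921   1.80507683]
 [-3.17922904  2.15995901]
 [-0.67746497 -0.71207135]]Traceback (most recent call last):
  File "<stdin>", line 10, in <module>
ValueError: attempt to get argmax of an empty sequence
```

```bash
python3 - <<'E'
from h import *
s=np.load("pics/top0.npz"); a=-.1255;o=np.array([.6210,.0169])
R=np.array([[np.cos(a),-np.sin(a)],[np.sin(a),np.cos(a)]])
g=s["img"].max(2); m=np.zeros_like(g); m[195:220,290:345]=(g[195:220,290:345]<45)
print(g[200:214,320],g[207,295:345])
n,l,st,ce=cv2.connectedComponentsWithStats(m); k=1+st[1:,4].argmax(); print(st[k])
ys,xs=np.nonzero(l==k); r=cv2.minAreaRect(np.c_[xs,ys].astype(np.float32)); print(r)
b=cv2.boxPoints(r); W=cast(s,b,.212)[:,:2]; print("lip box in sampler mm",((W-o)@R)*1000, "centre", ((cast(s,[r[0]],.212)[:,:2]-o)@R)*1000)
K,Rc,t=cam(s)
def pt(u,v):
    d=s["depth"][v,u]; return Rc.T@(d*np.linalg.inv(K)@[u,v,1]-t)
for u,v in [(320,208),(299,237),(299,231),(300,227),(337,240),(297,245),(320,245)]: 
    p=pt(u,v); print(u,v,p, ((p[:2]-o)@R)*1000, s["img"][v,u])
def w(x,y,z): return np.r_[R@[x,y]+o,z]
for n,p in dict(lip=w(-.091,0,.202),hinge=w(.06,0,.09),loadL=w(-.2,.068,.03),home=w(.02,.068,.03),tabhome=w(-.03,.068,.09)).items(): print(n,p,np.hypot(*p[:2]))
E
```

```text
[190 203 158  49  39  40  40  41  42  42  42  43  41  74] [150 140 146 152 132  83  42  39  45  40  39  43  39  41  37  43  42  40
  41  42  39  44  36  43  38  41  42  37  42  40  41  40  40  41  40  43
  39  40  40  40  40  41  40  38  39  72 105 122 119 117]
[301 202  39  13 340]
((319.6280517578125, 207.84754943847656), (38.31974792480469, 9.276249885559082), 6.340191841125488)
lip box in sampler mm [[-90.16517205  63.05409394]
 [-58.52204884  63.6164356 ]
 [-58.10456381 -65.42981307]
 [-89.66636515 -65.53716939]] centre [[-74.1420878   -1.15892571]]
320 208 [0.54767409 0.02388719 0.20677653] [-73.62381166  -2.24602708] [42 39 38]
299 237 [0.46502493 0.10245174 0.07882915] [-165.4569408    65.35536824] [83 76 76]
299 231 [0.48121388 0.09982306 0.12177593] [-149.06627765   64.7737415 ] [209 208 202]
300 227 [0.49679128 0.09697677 0.11106428] [-133.25511579   63.89967896] [182 180 174]
337 240 [ 0.45167414 -0.03364412  0.09115528] [-161.66750019  -71.34125714] [75 72 68]
297 245 [0.44124987 0.1128188  0.02955594] [-190.34266595   72.66494853] [184 178 173]
320 245 [0.4397982  0.028059   0.03672937] [-181.1734713   -11.60993904] [189 185 182]
lip [0.5307157  0.02829054 0.202     ] 0.5314691949334719
hinge [0.68052811 0.00938975 0.09      ] 0.6805928879463429
loadL [0.43108457 0.10939936 0.03      ] 0.4447495133606824
home [0.64935432 0.08186178 0.03      ] 0.6544939901069293
tabhome [0.59974756 0.08812032 0.09      ] 0.6061867084351733
```

```bash
cat >> h.py <<'E'
from scipy.spatial.transform import Rotation as Ro
A=-.1255; O=np.array([.6209,.0159])
RS=np.array([[np.cos(A),-np.sin(A)],[np.sin(A),np.cos(A)]])
def w(x,y,z): return np.r_[RS@[x,y]+O,z]
def samp(p): return np.r_[RS.T@(np.array(p)[:2]-O),p[2]]
def tilt_rot(t,a=A): # tool z = forward*sin t - up*cos t ; tool x backwards-ish
    f=np.array([np.cos(a),np.sin(a),0]); u=np.array([0,0,1.]); z=f*np.sin(t)-u*np.cos(t); y=np.array([-np.sin(a),np.cos(a),0]); x=np.cross(y,z)
    return Ro.from_matrix(np.c_[x,y,z])
def row(ob,p,rot):
    R0=Ro.from_euler("xyz",ob["ee_rot"]); 
    return np.round(np.r_[(R0.inv()*rot).as_rotvec(),R0.inv().apply(np.array(p)-ob["tool_pos"])*100],2)
E
python3 - <<'E'
from h import *; from bench import robot
ob=robot.get_obs(); print(ob["tool_pos"],samp(ob["tool_pos"]))
for p in [w(-.16,0,.23),w(-.14,0,.18)]: print(p,row(ob,p,tilt_rot(.3)))
E
```

```text
[0.17740247 0.52014177 0.18149628] [-0.50312587  0.44476306  0.18149628]
[0.46215837 0.03592733 0.23      ] [-3.000e-02 -3.000e-01 -2.000e-01 -4.258e+01 -3.664e+01 -4.800e+00]
[0.48200107 0.03342391 0.18      ] [-3.000e-02 -3.000e-01 -2.000e-01 -4.454e+01 -3.623e+01  2.000e-01]
```

{"name": "drive_tool", "arguments": {"series": [[[0,0,0,-2,-2,-2,0],[0,0,-0.05,-5,-4,-4,0],[0,-0.05,-0.1,-9,-7.5,-4.8,0],[0,-0.1,-0.1,-13,-11,-4.8,0],[0,-0.15,-0.2,-17,-14.5,-4.8,0],[0,-0.2,-0.2,-21,-18,-4.8,0],[0,-0.25,-0.2,-25,-21.5,-4.8,0],[-0.03,-0.3,-0.2,-29,-25,-4.8,0],[-0.03,-0.3,-0.2,-33,-28.5,-4.8,0],[-0.03,-0.3,-0.2,-37,-32,-4.8,0],[-0.03,-0.3,-0.2,-40,-34.5,-4.8,0],[-0.03,-0.3,-0.2,-42,-36,-4.8,0],[-0.03,-0.3,-0.2,-42.6,-36.6,-4.8,0],[-0.03,-0.3,-0.2,-42.6,-36.6,-4.8,0],[-0.03,-0.3,-0.2,-42.6,-36.6,-4.8,0]]]}}

```text
time: 1.65
tool_pos: [0.4619, 0.0372, 0.2298]
ee_rot: [-3.14, 0.3, 3.015]
wrist_force: [0.4, 0.7, -0.1]
width: 0.0006
```

```bash
python3 - <<'E'
from h import *; from bench import robot
for n in ["scene","wrist"]:
    s=robot.snapshot(n); cv2.imwrite(f"pics/{n}1.png",s["img"]); np.savez(f"pics/{n}1.npz",**s)
    if n=="wrist":
        for nm,p in dict(lipL=w(-.091,.065,.202),lipR=w(-.091,-.065,.202),tabL=w(-.17,.068,.09),frontL=w(-.2,.14,.03),laneA=w(-.2,.08175,.03),laneB=w(-.2,.05425,.03)).items(): print(nm,proj(s,p))
a=cv2.imread("pics/scene1.png")[130:300,225:435]; cv2.imwrite("pics/z2.png",cv2.resize(a,None,fx=3.5,fy=3.5,interpolation=cv2.INTER_CUBIC))
E
```

```text
lipL [[400.35450328 281.28996891]]
lipR [[240.01207296 281.25407253]]
tabL [[390.51967281 139.10532752]]
frontL [[450.5709103   92.79857671]]
laneA [[396.62694878  92.80334026]]
laneB [[371.16319159  92.80558885]]
```

View pics/wrist1.png

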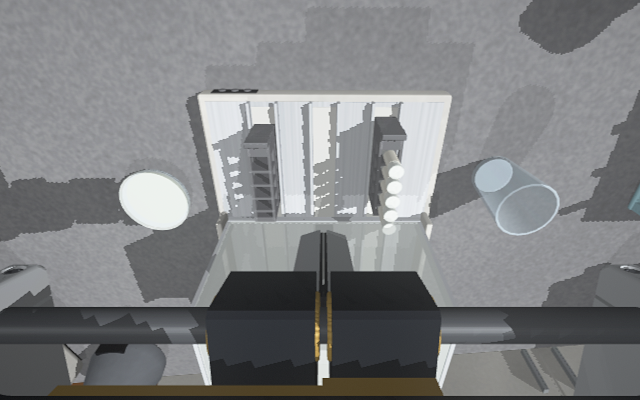

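View pics/z2.png

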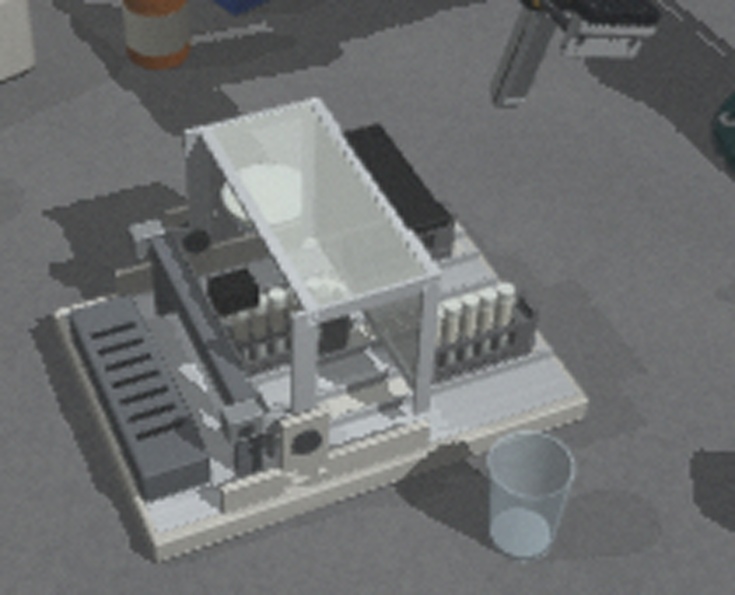

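The wrist view shows the plinth's front-left corner at (450,95), against a predicted (451,93), so the pose is confirmed. The tubed rack's tab is at about (389,118). Next I'll compute the guard push path.

```bash
python3 - <<'E'
from h import *; from bench import robot
ob=robot.get_obs(); r=tilt_rot(.3)
print(row(ob,w(-.14,0,.18),r))
for th in np.arange(0,1.01,.1):
    an=np.arctan2(.112,-.151)-th; e=np.array([.06+.188*np.cos(an),.09+.188*np.sin(an)])
    p=w(e[0]+.002,0,e[1]-.022); print(round(th,1),e.round(3),p.round(3),row(ob,p,r)[3:])
E
```

```text
[-0.    0.    0.   -0.47 -0.18  5.39]
0.0 [-0.091  0.202] [0.533 0.027 0.18 ] [-5.35 -0.18  6.9 ]
0.1 [-0.079  0.217] [0.544 0.026 0.195] [-6.92 -0.18  5.87]
0.2 [-0.066  0.23 ] [0.558 0.024 0.208] [-8.58 -0.19  4.99]
0.3 [-0.051  0.242] [0.572 0.022 0.22 ] [-10.32  -0.19   4.29]
0.4 [-0.035  0.252] [0.588 0.02  0.23 ] [-12.13  -0.19   3.77]
0.5 [-0.019  0.261] [0.604 0.018 0.239] [-13.98  -0.19   3.43]
0.6 [-0.001  0.268] [0.622 0.016 0.246] [-15.85  -0.2    3.27]
0.7 [0.017 0.273] [0.639 0.014 0.251] [-17.73  -0.2    3.31]
0.8 [0.035 0.276] [0.658 0.011 0.254] [-19.6   -0.2    3.53]
0.9 [0.054 0.278] [0.676 0.009 0.256] [-21.43  -0.2    3.93]
1.0 [0.073 0.278] [0.695 0.007 0.256] [-23.22  -0.2    4.52]
```

{"name": "drive_tool", "arguments": {"series": [[[0,0,0,-0.2,-0.1,2.5,0],[0,0,0,-0.5,-0.2,5.4,0],[0,0,0,-2,-0.2,6,0],[0,0,0,-4,-0.2,6.6,0],[0,0,0,-5.3,-0.2,6.9,0],[0,0,0,-6.1,-0.2,6.4,0],[0,0,0,-6.9,-0.2,5.9,0],[0,0,0,-7.8,-0.2,5.4,0],[0,0,0,-8.6,-0.2,5,0],[0,0,0,-9.5,-0.2,4.6,0],[0,0,0,-10.3,-0.2,4.3,0]]]}}

```text
time: 2.85
tool_pos: [0.5728, 0.0225, 0.2204]
ee_rot: [-3.141, 0.302, 3.018]
wrist_force: [-0.6, 1.6, 0.0]
width: 0.0003
```

```bash
python3 - <<'E'
from h import *; from bench import robot
ob=robot.get_obs(); print(samp(ob["tool_pos"]),ob["wrist_force"])
s=robot.snapshot("scene")
a=s["img"][110:300,225:435]; cv2.imwrite("pics/z3.png",cv2.resize(a,None,fx=3,fy=3,interpolation=cv2.INTER_CUBIC))
E
```

```text
[-0.04856957  0.00053828  0.220375  ] [-0.60585675  1.6044672   0.00928429]
```

View pics/z3.png

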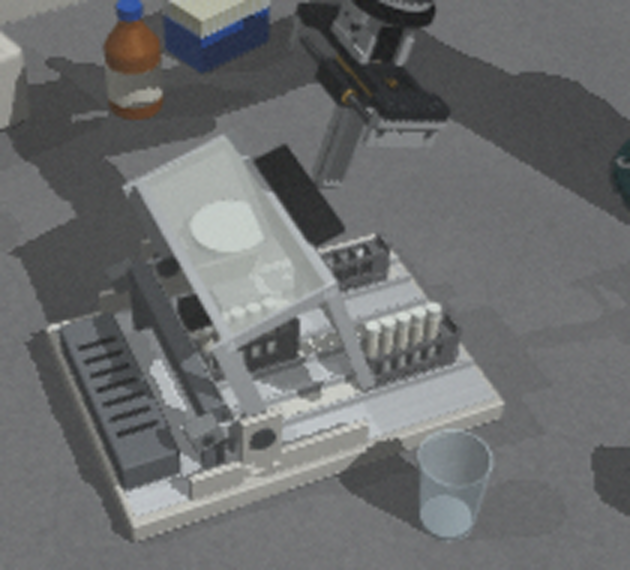

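The guard is partly open at about 0.3 rad, and the fingers are in front of the lip (330,183). I'll keep pushing past the balance point, then back off.

{"name": "drive_tool", "arguments": {"series": [[[0,0,0,-0.9,0,-0.3,0],[0,0,0,-1.8,0,-0.5,0],[0,0,0,-2.7,0,-0.7,0],[0,0,0,-3.7,0,-0.9,0],[0,0,0,-4.6,0,-1,0],[0,0,0,-5.5,0,-1,0],[0,0,0,-6.4,0,-1,0],[0,0,0,-7.4,0,-1,0],[0,0,0,-8.3,0,-0.9,0],[0,0,0,-9.3,0,-0.8,0],[0,0,0,-10.2,0,-0.6,0],[0,0,0,-11,0,-0.4,0]]]}}

```text
time: 4.1
tool_pos: [0.678, 0.009, 0.2581]
ee_rot: [-3.14, 0.304, 3.017]
wrist_force: [0.3, 0.6, 0.5]
width: 0.0008
```

```bash
python3 - <<'E'
from h import *; from bench import robot
ob=robot.get_obs(); print(samp(ob["tool_pos"]),ob["wrist_force"])
s=robot.snapshot("scene")
a=s["img"][90:300,225:435]; cv2.imwrite("pics/z4.png",cv2.resize(a,None,fx=2.8,fy=2.8,interpolation=cv2.INTER_CUBIC))
E
```

```text
[0.05755071 0.00026154 0.2580827 ] [0.33151356 0.56242029 0.52956966]
```

View pics/z4.png

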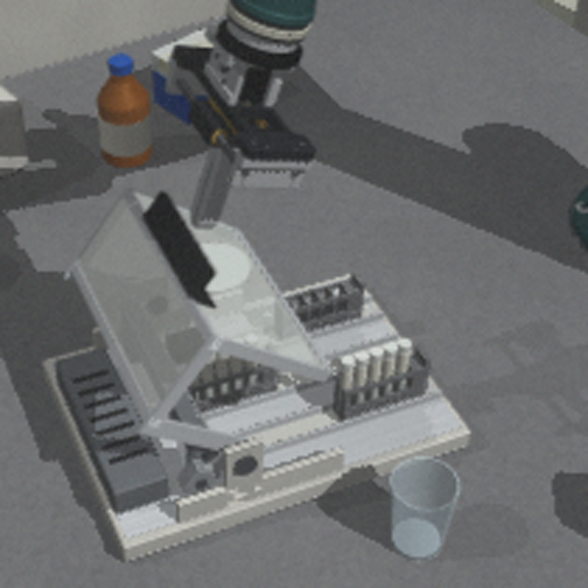

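The guard is past balance and falling open (lip around (180,245)). I'll retreat up and back, then look again.

{"name": "drive_tool", "arguments": {"series": [[[0,0,0,0.5,0,-2,0],[0,0,0,1.5,0,-4.5,0],[0,0,0,4,0,-6,0],[0,0,0,7.5,0,-6,0],[0,0,0,11,0,-6,0],[0,0,0,14.5,0,-5,0],[0,0,0,18,0,-4,0],[0,0,0,21,0,-3,0],[0,0,0,24,0,-2,0],[0,0,0,26,0,-1,0],[0,0,0,27,0,0,0],[0,0,0,27,0,0,0],[0,0,0,27,0,0,0]]]}}

```text
time: 5.45
tool_pos: [0.4236, 0.0406, 0.1773]
ee_rot: [-3.14, 0.305, 3.017]
wrist_force: [-0.3, 0.4, 0.8]
width: 0.0003
```

```bash
python3 - <<'E'
from h import *; from bench import robot
ob=robot.get_obs(); print(samp(ob["tool_pos"]),ob["wrist_force"])
s=robot.snapshot("scene")
a=s["img"][90:300,225:435]; cv2.imwrite("pics/z5.png",cv2.resize(a,None,fx=2.8,fy=2.8,interpolation=cv2.INTER_CUBIC))
s=robot.snapshot("wrist"); np.savez("pics/wrist5.npz",**s); cv2.imwrite("pics/wrist5.png",s["img"])
s=robot.snapshot("top"); np.savez("pics/top5.npz",**s); cv2.imwrite("pics/top5.png",cv2.resize(s["img"][135:265,265:405],None,fx=4.6,fy=4.6,interpolation=cv2.INTER_CUBIC))
E
```

```text
[-1.98882180e-01 -1.58689993e-04  1.77277399e-01] [-0.28938717  0.3647987   0.76674079]
```

View pics/z5.png

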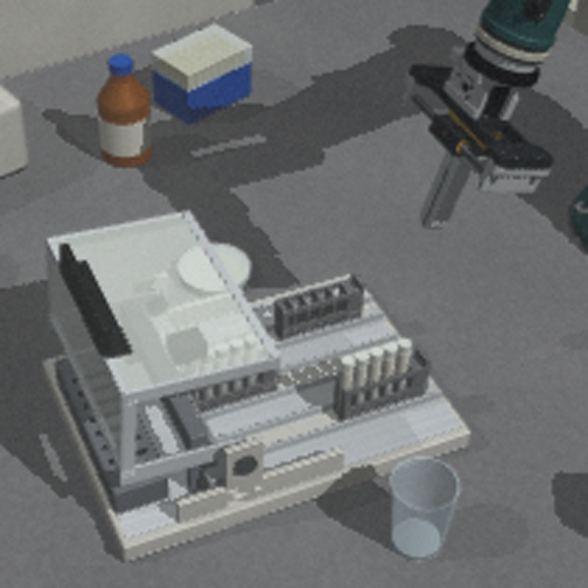

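View pics/wrist5.png

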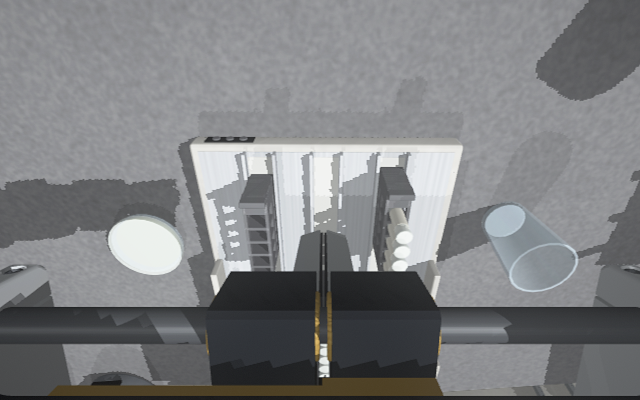

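View pics/top5.png

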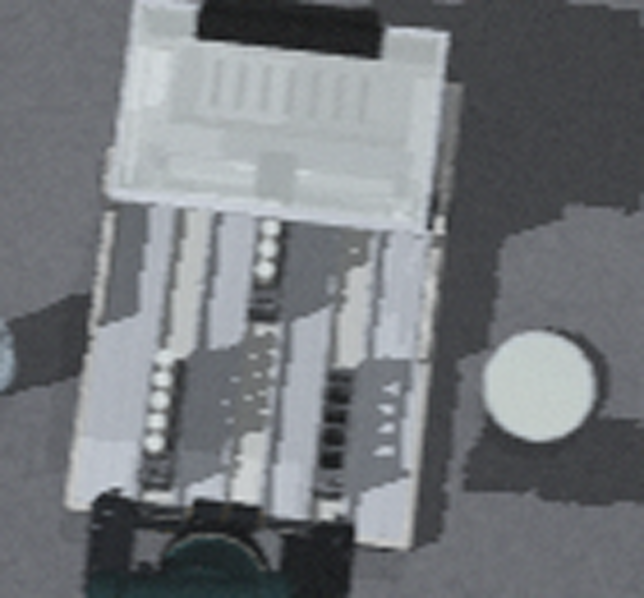

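The guard is up and open (lip at (95,300) in the scene view). In the wrist view, the top of the loaded rack's tab spans about (381..407, 168).

```bash
python3 - <<'E'
from h import *; from bench import robot
s=np.load("pics/wrist5.npz"); K,R,t=cam(s)
for uv in [(381,168),(407,168),(384,196),(414,196)]: print(uv,samp(cast(s,[uv],.09)[0]))
for u,v in [(395,175),(396,188),(395,172)]:
    d=s["depth"][v,u]; print(samp(R.T@(d*np.linalg.inv(K)@[u,v,1]-t)))
print(s["img"][160:200:2,395].max(1))
for nm,p in dict(a=w(-.2,.08175,.03),b=w(-.2,.05425,.03)).items(): print(proj(s,p))
cv2.imwrite("pics/z6.png",cv2.resize(s["img"][140:290,340:480],None,fx=4,fy=4,interpolation=cv2.INTER_CUBIC))
ob=robot.get_obs()
for x in (-.24,):
  for z in (.17,.06): print(row(ob,w(x,.068,z),tilt_rot(.3)))
E
```

```text
(381, 168) [-0.20121872  0.04984289  0.09      ]
(407, 168) [-0.20123073  0.07195971  0.09      ]
(384, 196) [-0.17359494  0.05502208  0.09      ]
(414, 196) [-0.17361065  0.0818278   0.09      ]
[-0.17482914  0.07179797  0.05105267]
[-0.1743622   0.06811589  0.07667391]
[-0.1745614   0.07313792  0.04385154]
[232 233 231 197  98 103 102 101 102 103 101 102 103 106 105  99  99 102
 148 145]
[[403.90628152 143.07350249]]
[[376.52915895 143.06036516]]
[-0.    0.01  0.    4.22  6.82 -0.51]
[-0.    0.01  0.    7.54  6.83  9.98]
```

View pics/z6.png

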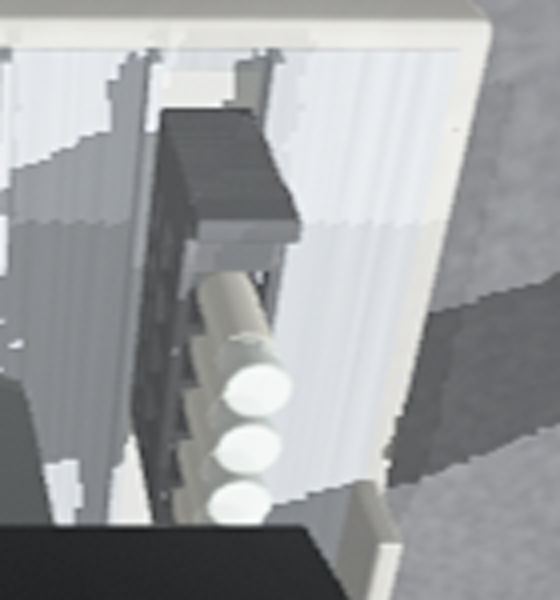

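```bash
python3 - <<'E'
from h import *; from bench import robot
ob=robot.get_obs()
for x,z in [(-.225,.17),(-.225,.055),(-.19,.055)]: print(row(ob,w(x,.068,z),tilt_rot(.3)))
E
```

```text
[-0.    0.01  0.    2.79  6.82 -0.06]
[-0.000e+00  1.000e-02  0.000e+00  6.260e+00  6.830e+00  1.091e+01]
[-0.000e+00  1.000e-02  0.000e+00  2.920e+00  6.830e+00  1.196e+01]
```

{"name": "drive_tool", "arguments": {"series": [[[0,0,0,2,2,0,0],[0,0,0,3,5,0,0],[0,0,0,3,6.8,0,0],[0,0,0,3,6.8,0,0],[0,0,0,4,6.8,3,0],[0,0,0,5,6.8,6,0],[0,0,0,6,6.8,9.5,0],[0,0.01,0,6.1,6.8,10.5,0],[0,0.01,0,6.2,6.8,10.8,0],[0,0.01,0,6.2,6.8,10.9,0],[0,0.01,0,6.2,6.8,10.9,0]]]}}

```text
time: 6.7
tool_pos: [0.4083, 0.1112, 0.0574]
ee_rot: [-3.141, 0.299, 3.016]
wrist_force: [-0.3, -0.2, 1.0]
width: 0.0005
```

```bash
python3 - <<'E'
from h import *; from bench import robot
ob=robot.get_obs();print(samp(ob["tool_pos"]),ob["wrist_force"],ob["ee_rot"])
for x in (-.19,-.18,-.06,-.045,-.0376): print(x,row(ob,w(x,.068,.056),tilt_rot(.3)))
s=robot.snapshot("wrist"); cv2.imwrite("pics/wrist7.png",s["img"])
E
```

```text
[-0.2228796   0.06795395  0.05740938] [-0.29986472 -0.20327354  0.99087597] [-3.14142918  0.29942887  3.01628385]
-0.19 [-0.  -0.   0.  -3.1  0.   1.1]
-0.18 [-0.   -0.    0.   -4.06  0.    1.4 ]
-0.06 [ -0.    -0.     0.   -15.52   0.     4.94]
-0.045 [ -0.    -0.     0.   -16.95   0.     5.38]
-0.0376 [ -0.    -0.     0.   -17.66   0.     5.6 ]
```

View pics/wrist7.png

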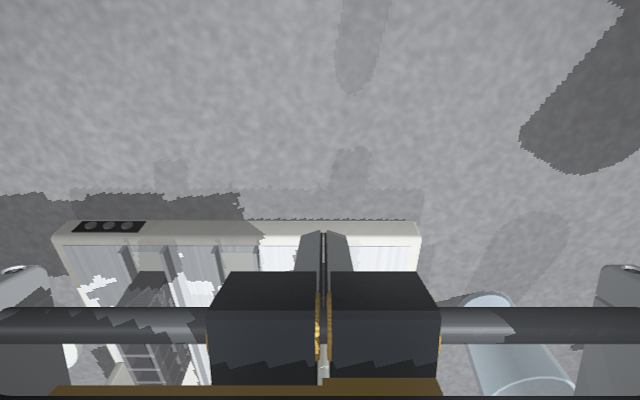

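The fingers are lined up with the left lane, behind the tab. I'll start the push now.

{"name": "drive_tool", "arguments": {"series": [[[0,0,0,-1.5,0,0.6,0],[0,0,0,-3,0,1.1,0],[0,0,0,-3.5,0,1.2,0],[0,0,0,-4,0,1.4,0],[0,0,0,-4.5,0,1.5,0],[0,0,0,-5,0,1.7,0],[0,0,0,-5.7,0,1.9,0],[0,0,0,-6.4,0,2.1,0],[0,0,0,-7.1,0,2.3,0],[0,0,0,-7.8,0,2.5,0],[0,0,0,-8.5,0,2.8,0],[0,0,0,-9.2,0,3,0],[0,0,0,-9.9,0,3.2,0],[0,0,0,-10.6,0,3.4,0],[0,0,0,-11.3,0,3.6,0],[0,0,0,-12,0,3.9,0],[0,0,0,-12.6,0,4,0],[0,0,0,-13,0,4.2,0],[0,0,0,-13,0,4.2,0]]]}}

```text
time: 8.65
tool_pos: [0.5444, 0.0941, 0.0557]
ee_rot: [-3.142, 0.3, 3.016]
wrist_force: [-0.3, -0.6, 0.0]
width: 0.0006
```

```bash
python3 - <<'E'
from h import *; from bench import robot
ob=robot.get_obs();print(samp(ob["tool_pos"]),ob["wrist_force"],ob["ee_rot"])
for x in (-.06,-.045,-.0376,-.034): print(x,row(ob,w(x,.068,.056),tilt_rot(.3)))
s=robot.snapshot("scene")
a=s["img"][90:300,225:435]; cv2.imwrite("pics/z8.png",cv2.resize(a,None,fx=2.8,fy=2.8,interpolation=cv2.INTER_CUBIC))
E
```

```text
[-0.08569317  0.06803979  0.05573676] [-0.33622891 -0.5993571   0.02540132] [-3.14151455  0.30003275  3.01624738]
-0.06 [-0.    0.    0.   -2.46 -0.    0.73]
-0.045 [-0.    0.    0.   -3.9  -0.    1.18]
-0.0376 [-0.   0.   0.  -4.6 -0.   1.4]
-0.034 [-0.    0.    0.   -4.95 -0.    1.5 ]
```

View pics/z8.png

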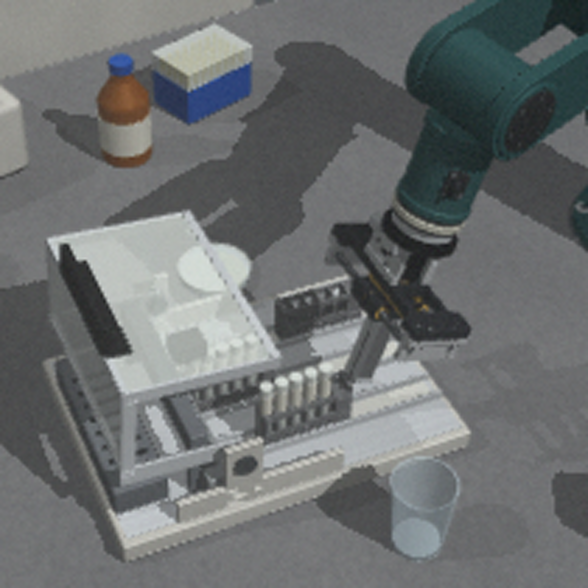

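The rack slides upright at (300,400), and the guard is clear. I'll continue to about 5 mm short of the stop, then go slowly.

{"name": "drive_tool", "arguments": {"series": [[[0,0,0,-0.6,0,0.2,0],[0,0,0,-1.2,0,0.4,0],[0,0,0,-1.8,0,0.5,0],[0,0,0,-2.4,0,0.7,0],[0,0,0,-3,0,0.9,0],[0,0,0,-3.4,0,1,0],[0,0,0,-3.7,0,1.1,0],[0,0,0,-4,0,1.2,0],[0,0,0,-4.2,0,1.3,0],[0,0,0,-4.3,0,1.3,0],[0,0,0,-4.4,0,1.3,0],[0,0,0,-4.5,0,1.4,0],[0,0,0,-4.6,0,1.4,0],[0,0,0,-4.6,0,1.4,0]]]}}

```text
time: 10.1
tool_pos: [0.5919, 0.0882, 0.0559]
ee_rot: [-3.142, 0.3, 3.016]
wrist_force: [-0.3, -0.1, -0.0]
width: 0.0006
```

```bash
python3 - <<'E'
from h import *; from bench import robot
ob=robot.get_obs();print(samp(ob["tool_pos"]),ob["wrist_force"],ob["ee_rot"])
s=robot.snapshot("scene"); np.savez("pics/scene9.npz",**s)
a=s["img"][150:300,225:405]; cv2.imwrite("pics/z9.png",cv2.resize(a,None,fx=4,fy=4,interpolation=cv2.INTER_CUBIC))
s=robot.snapshot("top"); np.savez("pics/top9.npz",**s); cv2.imwrite("pics/top9.png",cv2.resize(s["img"][135:265,265:405],None,fx=4.6,fy=4.6,interpolation=cv2.INTER_CUBIC))
E
```

```text
[-0.03786739  0.0680642   0.05585477] [-0.28305125 -0.1206495  -0.04994835] [-3.14151154  0.29987529  3.01630811]
```

View pics/z9.png

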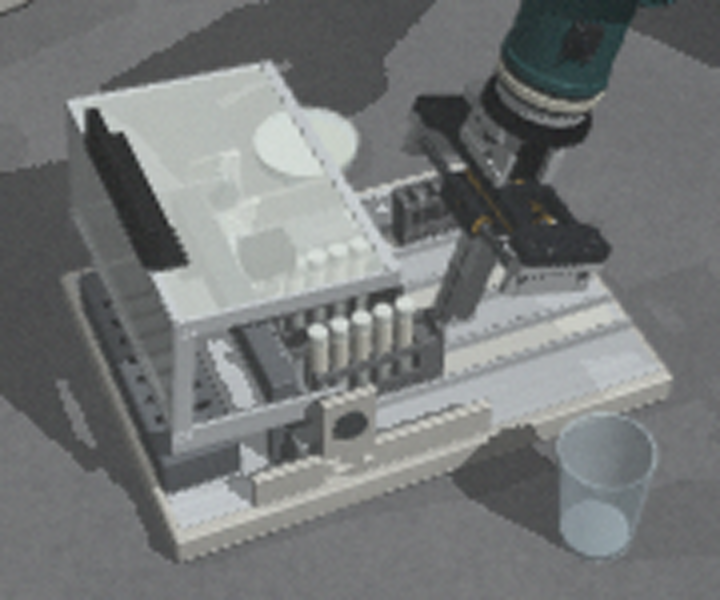

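View pics/top9.png

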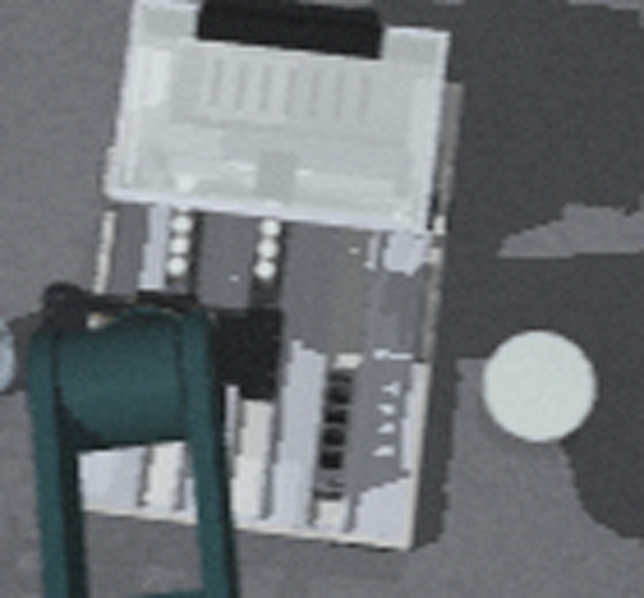

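The force is still near 0, and the tubes are a few mm short of level with the inside rack's. I'll creep forward until the force rises at the stop.

{"name": "drive_tool", "arguments": {"series": [[[0,0,0,-0.1,0,0.03,0],[0,0,0,-0.2,0,0.06,0],[0,0,0,-0.3,0,0.09,0],[0,0,0,-0.3,0,0.09,0]]]}}

```text
time: 10.6
tool_pos: [0.5951, 0.0877, 0.0559]
ee_rot: [-3.142, 0.3, 3.016]
wrist_force: [-0.2, 0.3, -0.2]
width: 0.0004
```

{"name": "drive_tool", "arguments": {"series": [[[0,0,0,-0.1,0,0.03,0],[0,0,0,-0.2,0,0.06,0],[0,0,0,-0.2,0,0.06,0]]]}}

```text
time: 10.9
tool_pos: [0.5973, 0.0874, 0.0559]
ee_rot: [-3.141, 0.3, 3.016]
wrist_force: [-0.8, -0.3, -0.2]
width: 0.0005
```

```bash
python3 - <<'E'
from h import *; from bench import robot
ob=robot.get_obs();print(samp(ob["tool_pos"]),ob["wrist_force"])
s=robot.snapshot("scene"); np.savez("pics/scene10.npz",**s)
a=s["img"][210:260,290:345]; cv2.imwrite("pics/z10.png",cv2.resize(a,None,fx=12,fy=12,interpolation=cv2.INTER_CUBIC))
# tube tops: predicted home pixel of tab top near edge, both racks
for nm,p in dict(tabL=w(-.03,.056,.09),tabR=w(-.03,.080,.09)).items(): 
    q=proj(s,p)[0]; print(nm,q,(q-[290,210]+.5)*12)
E
```

```text
[-0.03234164  0.06801245  0.05589918] [-0.75560765 -0.27469591 -0.16803039]
tabL [329.29202666 226.33341897] [477.50431994 202.00102765]
tabR [332.8231606  231.91066462] [519.87792723 268.92797547]
```

View pics/z10.png

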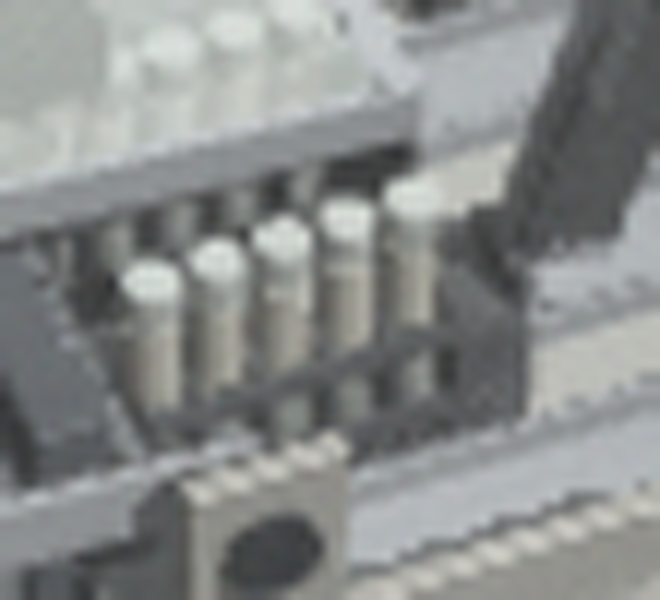

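The tab corner is at zoom (525,270), against (520,269) predicted for home, so about 1–2 mm remain. I'll keep creeping.

{"name": "drive_tool", "arguments": {"series": [[[0,0,0,-0.1,0,0.03,0],[0,0,0,-0.15,0,0.05,0],[0,0,0,-0.15,0,0.05,0]]]}}

```text
time: 11.25
tool_pos: [0.599, 0.0873, 0.0559]
ee_rot: [-3.142, 0.3, 3.016]
wrist_force: [1.4, 0.6, 0.4]
width: 0.0005
```

{"name": "drive_tool", "arguments": {"series": [[[0,0,0,-0.1,0,0.03,0],[0,0,0,-0.15,0,0.05,0],[0,0,0,-0.15,0,0.05,0]]]}}

```text
time: 11.55
tool_pos: [0.5998, 0.0872, 0.0557]
ee_rot: [-3.141, 0.299, 3.016]
wrist_force: [-4.2, 1.0, 2.7]
width: 0.0004
```

{"name": "drive_tool", "arguments": {"series": [[[0,0,0,-0.15,0,0.05,0],[0,0,0,-0.15,0,0.05,0]]]}}

```text
time: 11.75
tool_pos: [0.5999, 0.0872, 0.0556]
ee_rot: [-3.141, 0.295, 3.016]
wrist_force: [-7.7, 1.2, 5.0]
width: 0.0002
```

The stop is reached: the force rose to 7.7 N with no further motion. Now I'll withdraw straight back, then up.

{"name": "drive_tool", "arguments": {"series": [[[0,0,0,0,0,0,0],[0,0,0,0.3,0,-0.1,0],[0,0,0,0.8,0,-0.25,0],[0,0,0,2,0,-0.6,0],[0,0,0,4,0,-1.2,0],[0,0,0,7,0,-2.1,0],[0,0,0,10,0,-3.1,0],[0,0,0,13,0,-4,0],[0,0,0,16,0,-5,0],[0,0,0,17,0,-9,0],[0,0,0,16,0,-13,0],[0,0,0,16,0,-16,0],[0,0,0,16,0,-16,0],[0,0,0,16,0,-16,0]]]}}

```text
time: 13.15
tool_pos: [0.4016, 0.1123, 0.1624]
ee_rot: [3.141, 0.297, 3.017]
wrist_force: [0.4, -0.7, -0.9]
width: 0.0002
```

```bash
python3 - <<'E'
from h import *; from bench import robot
ob=robot.get_obs();print(samp(ob["tool_pos"]),ob["wrist_force"])
s=robot.snapshot("scene"); np.savez("pics/scene11.npz",**s)
a=s["img"][150:300,225:405]; cv2.imwrite("pics/z11.png",cv2.resize(a,None,fx=4,fy=4,interpolation=cv2.INTER_CUBIC))
s=robot.snapshot("top"); cv2.imwrite("pics/top11.png",cv2.resize(s["img"][135:265,265:405],None,fx=4.6,fy=4.6,interpolation=cv2.INTER_CUBIC))
s=robot.snapshot("wrist"); cv2.imwrite("pics/wrist11.png",s["img"])
for nm,p in dict(tabL=w(-.03,.056,.09),tabR=w(-.03,.080,.09)).items(): print(nm,proj(s,p))
K,R,t=cam(s)
E
```

```text
[-0.22964388  0.06818922  0.16236554] [ 0.44727601 -0.65131528 -0.87258354]
tabL [[311.95594958 341.64284218]]
tabR [[333.46000805 341.6493196 ]]
```

View pics/z11.png

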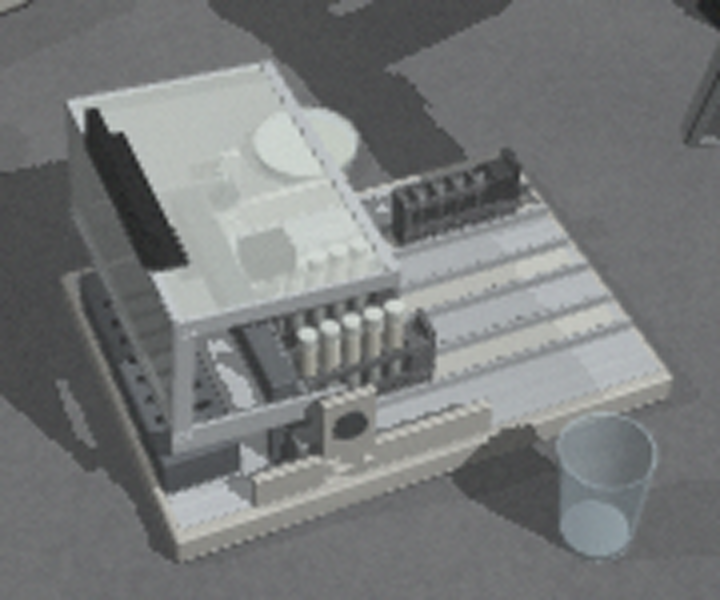

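View pics/top11.png

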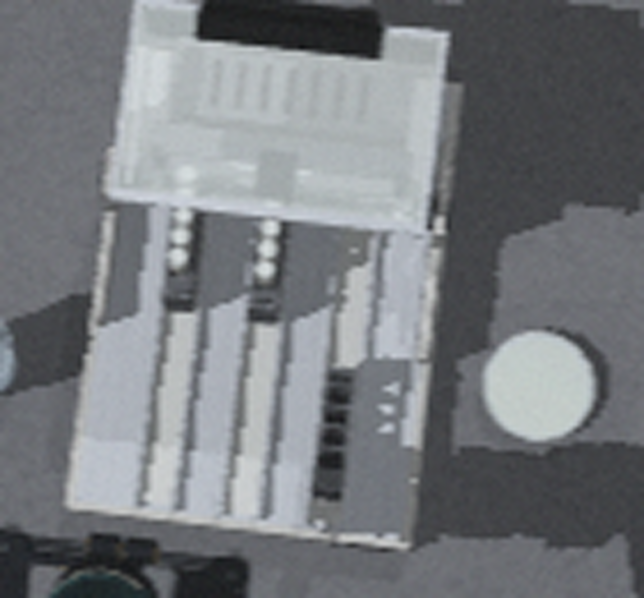

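The loaded rack's tab at (180,303) is level with the inside rack's tab at (264,317) once the yaw slope is allowed for (11 px expected, about 12 seen). The guard is still open, the bystanders haven't moved and the arm is clear.

```bash
python3 -c "
from bench import robot
print(robot.close_job())"
```

```text
the job is handed in; nothing more can be done
None
```

The guard is open and stays up by itself, and the rack with tubes is home in the left lane. I handed the job in at about 13.3 s; the hand-in gave no verdict.

**Guard:** I pushed it up by its lip with the shut fingers, past the balance point, and backed off. It swung fully open, and later pictures show it in the same place.

**Rack:** I pushed it by its tab until it met the stop. The push force rose from about 1 N to 7.7 N and the tool stopped moving. I then withdrew the arm straight back and up.

**Last checks:**
- **Position:** The loaded rack stands upright. Its tab is level with the inside rack's tab in the top view, to within about 1 pixel.
- **Others:** The empty rack, the inside rack, the beaker and the dish look unmoved. I did not recheck the tube stand in the last close-ups, and the bottle was last in view unmoved at 8.7 s, but the arm never went near either after the start.
- **Arm:** It was clear of everything, and the wrist force was back to noise at about 1 N.

One estimate was off. I had expected the stop about 7 mm earlier, from the assumed finger width, so I crept the last part by force and camera. I judged the guard's final angle by eye and did not measure it. No check failed.

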